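# Set the gauge blade in the fixture gap

## Task

The flat steel gauge has been pushed handle first under the low plywood riser. Draw it out by its blade and put it down on the open worktop clear of the riser, then take it again by its black handle, lay it on the fixture's base plate and slide the blade into the gap under the grey jaw until the jaw's front edge stands within the red band on the blade. Leave the gauge there, lying flat on the base plate, and do not knock or shift the bottle, the pots or the rubber piece that stand around.

Things in the scene. Friction and masses are not known exactly. Their poses are not given: they have to be found in the camera images.
- gauge: Flat gauge, 0.12 kg: steel blade 100 x 24 x 6 mm with a red band, black handle 60 x 28 x 16 mm, undersides flush. Origin on the underside where blade meets handle; x to the blade's tip, z up; handle x -60 to 0, blade 0 to 100 mm. At first flat on the worktop, handle and 15 to 22 mm of blade under the riser, the rest of the blade sticking out, away from the robot.
- gauge_tip (a point): Middle of the blade's end edge, on the underside, 100 mm from the gauge's origin; same axes as the gauge.
- gauge_band (a point): Middle of the red band, on the blade's top face. The band is 10 mm wide, from 55 to 65 mm behind the tip.
- gauge_handle (a point): Middle of the black handle, 8 mm above the underside.
- fixture: Fixed fixture: aluminium base plate 200 (x) x 90 (y) x 12 mm with a grey jaw (66 mm wide) over its far part, top screw 57 mm above the worktop. Origin on the worktop under the middle of the plate's near edge; x along the plate into the gap, z up. The first 110 mm are open and carry the gauge; the jaw runs from x = 110 to 190 mm.
- gap_mouth (a point): Middle of the gap's mouth on its lower face: 110 mm along x from the fixture's origin, on the plate's top 12 mm above the worktop, right under the jaw's front edge. Same axes as the fixture. The gap is 30 mm wide (y), 9 mm high, 80 mm long and open at the back, without a stop.
- riser: Fixed plywood riser (board on two side legs), 96 deep, 124 wide, 45 mm high; below the board free 37 mm high, 102 mm wide, open in front and behind. Origin on the worktop, middle of the edge where the blade sticks out; x points out from under the board, the way the gauge is drawn; the riser lies at x = -96 to 0 mm.
- oil_bottle: Bystander: slim white bottle with a red spout, 42 mm across, 150 mm high; origin in the middle of its underside.
- talc_pot: Bystander: white pot with a green lid, 66 mm across, 78 mm high; origin in the middle of its underside.
- grease_tin: Bystander: small white tin with a red lid, 55 mm across, 50 mm high; origin in the middle of its underside.
- rubber_piece: Bystander: flat black rubber piece 55 x 69 x 10 mm lying on top of the riser; origin in the middle of its underside.
There are look-alikes about, which are no part of the job. There is more than one size of the riser; the job needs the larger.

How it is judged:
On the way, in this order (a step that is already met when the one before it is completed fails the run):
1. the gauge is drawn out and put down: it lies flat on the worktop, wholly clear of the riser, and the gripper has let go of it (x of gauge_handle in the frame of riser above 0.03 m and height (world z) of gauge below 0.004 m and angle between gauge's own z axis and vertical below 0.04 rad and linear speed of gauge below 0.01 m/s and contact force between the fingers and gauge below 0.05 N), for 0.2 s.
2. the gripper lifts the gauge off the worktop by its handle (height (world z) of gauge above 0.01 m and contact force between the fingers and gauge above 1 N and distance between the grasp point and gauge_handle below 0.05 m), for 0.1 s.
3. the blade lies in the gap with the jaw's front edge within the red band (x of gauge_tip in the frame of gap_mouth between 0.055 and 0.065 m and y of gauge_tip in the frame of gap_mouth between -0.006 and 0.006 m and z of gauge_tip in the frame of gap_mouth between -0.002 and 0.003 m and angle between the x axis of gauge and the x axis of fixture, either way round below 0.12 rad and angle between gauge's own z axis and vertical below 0.04 rad and linear speed of gauge below 0.01 m/s and contact force between the fingers and gauge below 0.05 N), for 0.2 s.
At the end, for the whole second after the job is handed in: The gauge lies still, flat on the base plate (within 0.04 rad, 3 mm), its blade in the gap with the tip 55 to 65 mm past the jaw's front edge (so that the edge stands within the red band), in line with the gap (6 mm, 0.12 rad), released; the bystanders stand upright as they were (all of step 3 and angle between each of oil_bottle, talc_pot, grease_tin, rubber_piece's own z axis and vertical below 0.1 rad); the robot touches nothing.
It fails at once if the bottle, a pot or the rubber piece is shifted by more than 25 mm or tipped (distance of any of oil_bottle, talc_pot, grease_tin, rubber_piece from where it was at the start of the episode above 0.025 m or angle between any of oil_bottle, talc_pot, grease_tin, rubber_piece's own z axis and vertical above 0.3 rad).
It also fails if it takes over 61 s, if anything falls off the work surface, if the arm or the gripper's body presses on something with over 40 N, if the wrist force passes 120 N, or if a joint passes its speed limit or range.

## Robot

A 7-joint arm with a two-finger parallel gripper is mounted at the origin on a cart in front of the work surface, level with it; the furniture and walls round the work are solid. World frame = base frame: x ahead of the robot, y to its left, z up, the work surface at z = 0. Lengths are in m, angles in rad, forces in N, time in s.
With the tool pointing down it reaches from about 0.425 to 0.925 m from the base axis. Payload 6.8 kg.
Tool frame: the origin (TCP) lies midway between the tips of the shut fingers; the grasp point (between the pads) lies r.grasp_offset behind it (r.grasp_offset is the distance from the TCP to the grasp point, in m); z points along the fingers, y is the direction in which the jaws open and shut (so a half turn about z gives the same grasp; the last joint's range is limited). The gripper opens to 85 mm and grips with 20 to 120 N. Pads are 22 mm wide; open, the fingers measure 114 mm over their backs; the gripper's body (76 mm by 85 mm) begins 54 mm behind the grasp point. The pads swing forward as they close: fully open they stand 13 mm farther back than shut.
Start: joints at [-1.402, 0.477, 0.022, 1.555, -0.011, 1.109, -0.083], TCP at [0.184, 0.649, 0.231] pointing down, gripper open.
Joint ranges: [-2.96, 2.96], [-0.34, 2.1], [-1.41, 1.46], [0.24, 2.44], [-1.37, 4.51], [0.17, 1.92], [-2.96, 2.96]. Speed limits (rad/s): [2.39, 2.39, 3.14, 3.14, 3.14, 3.14, 3.14].

## Interface

Orientations are given as a rotation vector (axis times angle).
In Python, from bench import r gives the robot as it stands. The module is installed in compiled form; this text tells all that it offers.
- The arm moves only by the tool send_rows, never from a script. Its argument "moves" is one flat list of numbers, 4 for each row, row after row: the shift along the tool's x, y, z in mm, then the turn about the tool's z in degrees. A call has 1 to 8 rows; each row is the pose to reach, as a shift and turn from the pose commanded when the call began, along the tool's axes at that moment; what a row does not reach only later rows make up. A row lasts 1/8 s, in which the tool goes at most 62.5 mm and 10.7 degrees, less where a joint would pass 70% of its speed; a pose out of reach is approached as far as the arm can. A call with a gripper value outside its range is refused whole. "hand" is the closure, from 0 (fully open) to 1 (shut), set as the call begins (left out, the last holds). The fingers move at their own pace and stop on an object; "newtons" is the grip in N (left out, the last holds). Time passes only in rows, so rows that repeat a pose let the fingers close. It gives the time, the measured TCP pose, the force and the opening at its end, in the units of the state.
- r.get_obs(): the state, without advancing time (a new reading comes with each control period).
- r.grab_frame(name): name is "scene" or "top" or "wrist"; returns a dict with "img" (384x512x3 uint8, red, green, blue), "mtx" (3x3 intrinsics, pixels), "world_to_cam" (4x4, takes a point from world to camera coordinates). Camera axes: x right, y up, looking along -z (the intrinsics and any distortion apply to the point x, -y, -z); pixel columns grow to the right and rows downward; lengths in m; the calibration is good to about 2 mm. A picture is of the moment at which its call begins. There is no depth.
- r.hand_in(): hands the job in, once; it reports no verdict.
The state is a dict: "clock": time; "joints": joint angles; "qvel": joint speeds; "tau": joint torques, N m; "tcp_pos": TCP position; "orientation": TCP orientation; "contact_force": force on the tool from outside, world axes, zero at the start; "moment": the same for the moment, N m; "grip_width": finger opening in m.
Only numpy, scipy, OpenCV 4.12 (cv2) and the standard library are available. Lean on these libraries where they do the work, as an engineer would, in place of code of your own. Each camera call takes 0.05 s, during which the arm holds its last target.

## Working session

There is one attempt and no reset: what is moved stays moved. The work goes in short steps, Python scripts to look and compute and a tool call to move; the robot and the scene stay as the last step left them, time stands still between calls to the robot, and variables do not carry over. Pictures are saved under pics/ and viewed, and the job is handed in when it is done.

Besides the shell and the picture viewer there is one more tool, called after "Request:" as a command line: name --argument value ..., lists and objects as JSON in quotes. send_rows: Moves the arm, as the interface text tells. Its arguments: {"type":"object","properties":{"moves":{"type":"array"},"hand":{"type":"number"},"newtons":{"type":"number"}},"required":["moves"]}

```bash
mkdir -p pics
cat > h.py <<'E'
import numpy as np, cv2
from bench import r
def grab(n,fn):
    f=r.grab_frame(n); cv2.imwrite('pics/'+fn,f['img'][:,:,::-1]); np.savez('pics/'+fn[:-4]+'.npz',**{k:np.array(v) for k,v in f.items()}); return f
def load(fn): return np.load('pics/'+fn+'.npz')
def ray(f,u,v):
    K=f['mtx'];T=f['world_to_cam'];d=np.linalg.solve(K,[u,v,1.]);d=np.array([d[0],-d[1],-d[2]])
    R=T[:3,:3];o=-R.T@T[:3,3];return o,R.T@d
def px2w(f,u,v,z):
    o,d=ray(f,u,v);return o+d*(z-o[2])/d[2]
def w2px(f,p):
    c=f['world_to_cam']@np.r_[p,1.];q=f['mtx']@np.array([c[0],-c[1],-c[2]]);return q[:2]/q[2]
E
python3 - <<'E'
from h import *
for n in('scene','top','wrist'):
    f=grab(n,n+'0.png');print(n,[k for k in f],f['mtx'].tolist(),ray(f,256,192))
print(r.get_obs(),r.grasp_offset)
E
```

```text
scene ['img', 'mtx', 'world_to_cam'] [[382.6728460399284, 0.0, 253.41241515574472], [0.0, 382.6728460399284, 189.921321936537], [0.0, 0.0, 1.0]] (array([ 0.0568587 , -0.77822103,  0.53529579]), array([ 0.46632158,  0.75824438, -0.45572456]))
top ['img', 'mtx', 'world_to_cam'] [[361.5936767221766, 0.0, 251.94578208262692], [0.0, 361.5936767221766, 196.97735115372055], [0.0, 0.0, 1.0]] (array([0.47607564, 0.04553587, 1.0339547 ]), array([ 0.10789754, -0.01880249, -0.99414273]))
wrist ['img', 'mtx', 'world_to_cam'] [[301.87948439893927, 0.0, 256.82367821798596], [0.0, 301.87948439893927, 190.63468507791907], [0.0, 0.0, 1.0]] (array([0.12011478, 0.66551848, 0.37273878]), array([ 0.25384514, -0.07659769, -0.96422162]))
{'clock': 0.15, 'joints': array([-1.40209214,  0.47764596,  0.02238609,  1.5561832 , -0.01150958,
        1.1093174 , -0.08308787]), 'qvel': array([-0.00093839, -0.00185991, -0.00094088, -0.0047245 ,  0.00016108,
        0.00130913,  0.00082551]), 'tau': array([ 2.12480110e-03, -5.96923757e+01,  1.60963688e+00, -2.81489772e+01,
        1.25399121e-02,  6.47511581e-03, -1.24773877e-06]), 'tcp_pos': array([0.18436999, 0.64886979, 0.23054324]), 'orientation': array([-4.33418024e-01, -3.11146287e+00,  2.23448309e-03]), 'contact_force': array([-0.73835401, -0.044062  , -0.2404013 ]), 'moment': array([0.02272722, 0.03489832, 0.04023827]), 'grip_width': 0.08525973427702455} 0.0187
```

View pics/scene0.png

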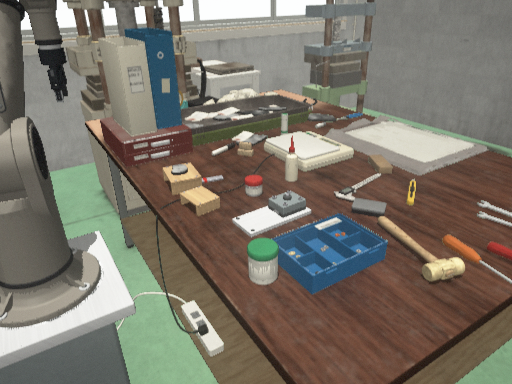

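View pics/top0.png

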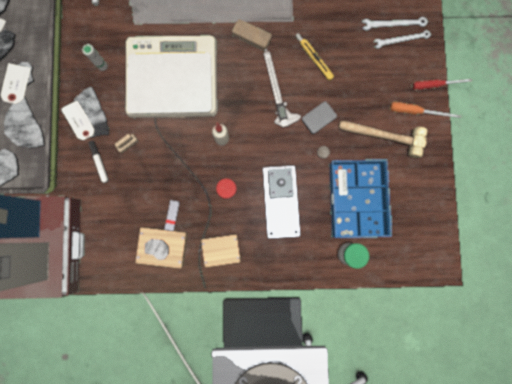

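View pics/wrist0.png

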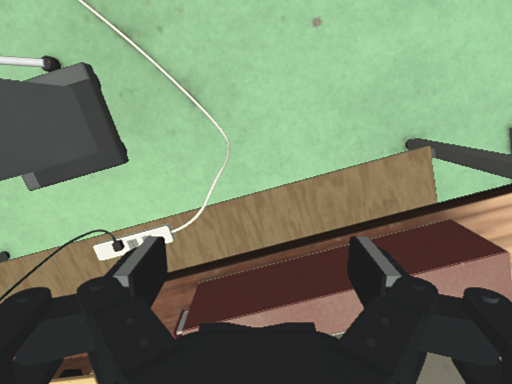

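Run:
```python
from h import *
f=load('top0')
a=cv2.resize(f['img'][185:280,120:255],None,fx=5.5,fy=5.5,interpolation=cv2.INTER_CUBIC)
cv2.imwrite('pics/c1.png',a[:,:,::-1])
a=cv2.resize(f['img'][155:250,245:340],None,fx=6,fy=6,interpolation=cv2.INTER_CUBIC)
cv2.imwrite('pics/c2.png',a[:,:,::-1])
g=load('scene0')
a=cv2.resize(g['img'][150:245,150:320],None,fx=4.6,fy=4.6,interpolation=cv2.INTER_CUBIC)
cv2.imwrite('pics/c3.png',a[:,:,::-1])
```

```text
(no output)
```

View pics/c1.png

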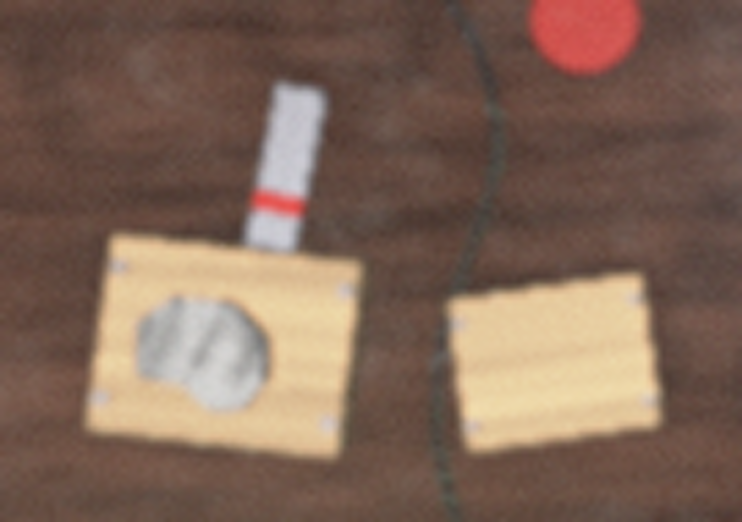

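View pics/c2.png

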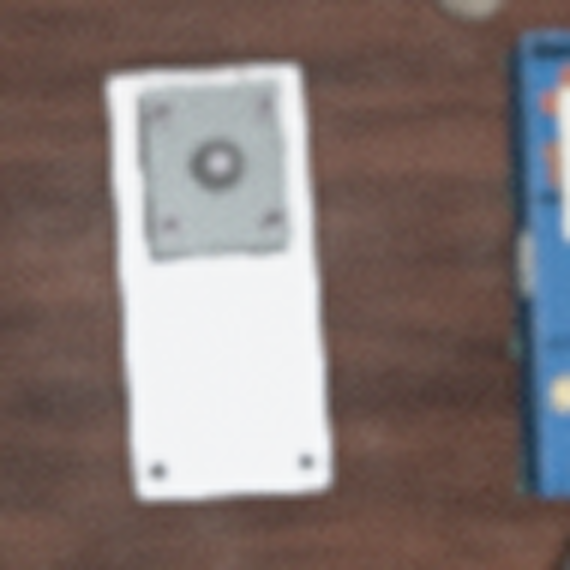

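View pics/c3.png

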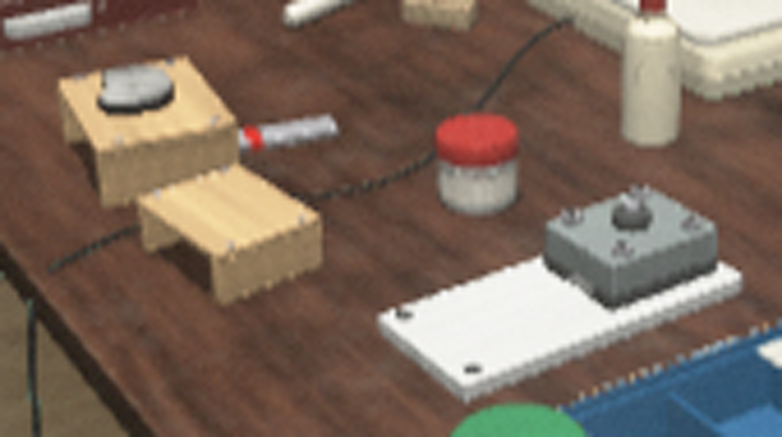

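The candidates in the top view are two risers. The one at (160,248) is larger, carries the rubber piece and has the red-banded blade coming out at (172,215). The one at (220,250) is smaller and empty. The first fits the description, and the crop confirms it. The white rod at (97,160) is a look-alike. The fixture is at (282,200), with the jaw at its far end.

Run:
```python
from h import *
f=load('top0')
def C(u,v,ox,oy,s): return ((u+.5)/s+ox-.5,(v+.5)/s+oy-.5)
def c1(u,v,z): return px2w(f,*C(u,v,120,185,5.5),z)
def c2(u,v,z): return px2w(f,*C(u,v,245,155,6),z)
rs=[c1(*p,.045) for p in [(110,236),(362,262),(338,458),(88,430)]]
print('riser FL FR NR NL',np.round(rs,4).tolist()); print([np.linalg.norm(rs[i]-rs[(i+1)%4]).round(4) for i in range(4)])
for n,p in dict(tipL=(275,84),tipR=(326,92),bandfarL=(256,188),bandfarR=(306,197),bnL=(252,207),bnR=(302,217)).items(): print(n,c1(*p,.006).round(4))
fx=[c2(*p,.012) for p in [(108,77),(300,65),(331,487),(139,500)]]
print('fix',np.round(fx,4).tolist(),[np.linalg.norm(fx[i]-fx[(i+1)%4]).round(4) for i in range(4)])
n=(fx[2]+fx[3])/2;d=(fx[0]+fx[1])/2-n;print('fix origin',n,'yaw',np.degrees(np.arctan2(d[1],d[0])))
print('tin',c1(585,22,.05),'bottle',px2w(f,219,128,.15),'talc',px2w(f,355,256,.078))
print('rubber',c1(200,350,.055))
g=load('scene0')
print('tin scene', px2w(g,253.5,195,0), 'bottle base', px2w(g,291,180,0))
```

```text
riser FL FR NR NL [[0.4926, 0.3456, 0.045], [0.4772, 0.2212, 0.045], [0.3819, 0.2332, 0.045], [0.398, 0.3556, 0.045]]
[np.float64(0.1254), np.float64(0.0961), np.float64(0.1234), np.float64(0.0951)]
tipL [0.57   0.2728 0.006 ]
tipR [0.5653 0.2464 0.006 ]
bandfarL [0.5164 0.2826 0.006 ]
bandfarR [0.5112 0.2568 0.006 ]
bnL [0.5067 0.2846 0.006 ]
bnR [0.501  0.2589 0.006 ]
fix [[0.6574, 0.0058, 0.012], [0.6614, -0.086, 0.012], [0.4608, -0.0941, 0.012], [0.4566, -0.004, 0.012]] [np.float64(0.0919), np.float64(0.2007), np.float64(0.0902), np.float64(0.201)]
fix origin [ 0.4587064  -0.04906608  0.012     ] yaw 2.5694700303119986
tin [0.59390036 0.1089895  0.05      ] bottle [0.73473762 0.11781226 0.15      ] talc [ 0.40608516 -0.22815435  0.078     ]
rubber [0.43617662 0.29835182 0.055     ]
tin scene [0.58775799 0.09982867 0.        ] bottle base [0.74439863 0.12071571 0.        ]
```

```bash
cat >> h.py <<'E'
from scipy.spatial.transform import Rotation as Ro
def yaw_y():
    R=Ro.from_rotvec(r.get_obs()['orientation']).as_matrix();return np.degrees(np.arctan2(R[1,1],R[0,1]))
def to(p,base=None,R=None):
    o=r.get_obs();R=Ro.from_rotvec(o['orientation']).as_matrix() if R is None else R
    return (R.T@(np.array(p)-(o['tcp_pos'] if base is None else base))*1000).round(1)
E
python3 - <<'E'
from h import *
print(yaw_y()); 
for p in [(.25,.45,.23),(.5336,.2661,.17)]: print(to(p))
E
```

```text
74.13977063084369
[-117.5 -173.4    0.8]
[-440.5 -272.7   61. ]
```

Request:
send_rows --moves '[-30, -45, 0, 0, -60, -90, 0, 0, -90, -135, 0, 0, -125, -172, 0, 0, -177, -190, 10, -2, -235, -210, 25, -3, -292, -228, 40, -4, -350, -247, 50, -5]' --hand 0

```text
clock: 1.15
tcp_pos: [0.4547, 0.3148, 0.1806]
orientation: [-0.295, -3.127, 0.0]
contact_force: [0.8, 1.1, -0.1]
grip_width: 0.0852
```

Run:
```python
from h import *
print(yaw_y(), r.get_obs()['tcp_pos'],r.get_obs()['clock'],to((.5336,.2661,.13)))
```

```text
79.20535700327937 [0.45468938 0.31481614 0.18064751] 1.15 [-86.7 -33.1  50.6]
```

Request:
send_rows --moves '[-40, -15, 20, 0, -86, -33, 45, 0, -87, -33, 50, 0, -87, -33, 50, 0]'

```text
clock: 1.65
tcp_pos: [0.5321, 0.2674, 0.1306]
orientation: [-0.297, -3.126, 0.001]
contact_force: [-0.8, 0.5, 0.4]
grip_width: 0.0852
```

Run:
```python
from h import *
f=grab('wrist','w1.png');o=r.get_obs();print(yaw_y(),o['tcp_pos'],o['clock'])
tip=np.array([.5677,.2596,.006]);print(w2px(f,tip),w2px(f,[.5009,.2717,.006]), w2px(f,[*o['tcp_pos'][:2],.006]))
```

```text
79.21374422778409 [0.53193178 0.26826499 0.13125922] 1.7
[257.70251904 222.44425132] [256.91033383 150.39526663] [259.64745961 184.57121405]
```

View pics/w1.png

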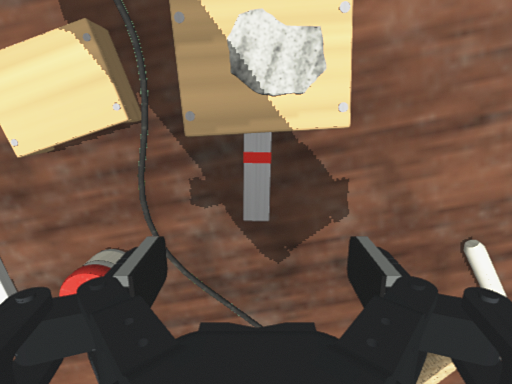

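The picture shows the blade's tip at (257,220) and its band at (257,157), within 3 px of my prediction. The blade lies along the image's vertical, and the clear space for the fingers is free. I descend next.

Request:
send_rows --moves '[-1, -2, 50, 0, -1, -2, 100, 0, -1, -2, 122, 0, -1, -2, 127, 0, -1, -2, 129, 0, -1, -2, 129, 0]' --hand 0.5 --newtons 40

```text
clock: 2.45
tcp_pos: [0.5341, 0.266, 0.0037]
orientation: [0.296, 3.126, 0.002]
contact_force: [-0.1, 0.1, 0.8]
grip_width: 0.0428
```

Request:
send_rows --moves '[0, 0, 0, 0, 0, 0, 0, 0, 0, 0, 0, 0, 0, 0, 0, 0]' --hand 1

```text
clock: 2.95
tcp_pos: [0.5341, 0.2656, 0.0036]
orientation: [0.298, 3.126, 0.002]
contact_force: [-2.0, 0.8, 6.4]
grip_width: 0.0221
```

Run:
```python
from h import *
f=grab('wrist','w2.png');o=r.get_obs();print(yaw_y(),o['tcp_pos'],o['clock'],o['grip_width'],o['contact_force'])
R=Ro.from_rotvec(o['orientation']).as_matrix();print(R.T@[np.cos(np.radians(-9)),np.sin(np.radians(-9)),0])
```

```text
79.11461322033372 [0.53411013 0.26561858 0.00358613] 3.0 0.021840892041668364 [-0.78080458 -0.44693769  6.06165162]
[-0.99945802  0.03290023  0.00111174]
```

View pics/w2.png

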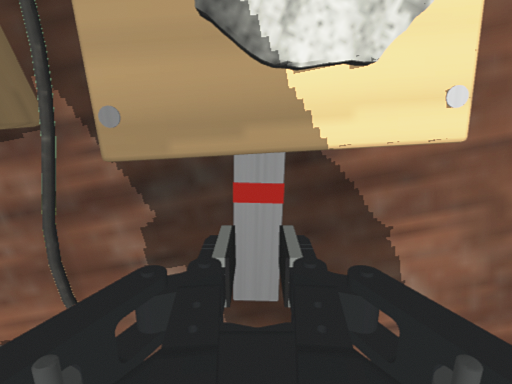

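Run:
```python
from h import *
f=load('w2')
cv2.imwrite('pics/c4.png',cv2.resize(f['img'][210:315,190:330],None,fx=5.5,fy=5.5,interpolation=cv2.INTER_CUBIC)[:,:,::-1])
```

```text
(no output)
```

View pics/c4.png

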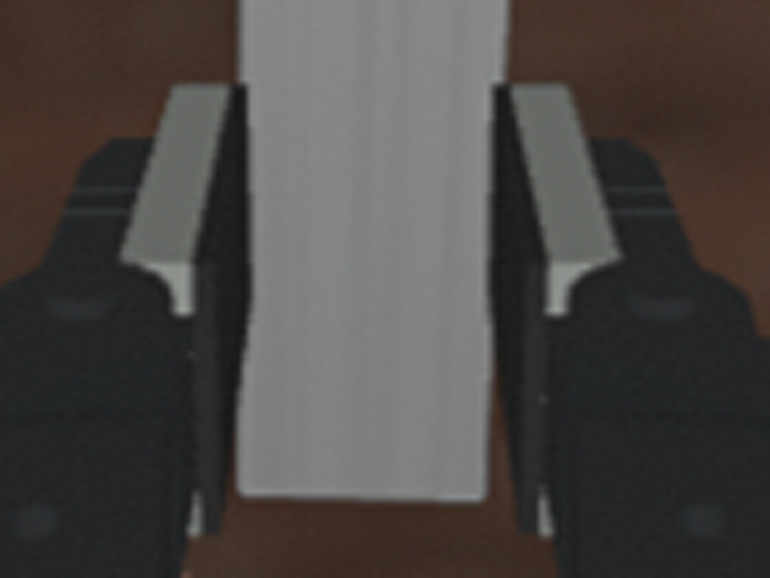

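Request:
send_rows --moves '[0, 0, 0, 0, 0, 0, 2, 0, 0, 0, 4, 0, 0, 0, 4, 0]' --hand 0.6

```text
clock: 3.5
tcp_pos: [0.5335, 0.2651, -0.0007]
orientation: [-0.298, -3.127, -0.0]
contact_force: [-3.6, -2.5, 12.8]
grip_width: 0.0338
```

Request:
send_rows --moves '[0, 0, 0, 0, 0, 0, 0, 0, 0, 0, 0, 0, 0, 0, 0, 0]' --hand 1

```text
clock: 4.0
tcp_pos: [0.5347, 0.2658, 0.0002]
orientation: [0.298, 3.126, 0.003]
contact_force: [-3.1, -1.3, 16.7]
grip_width: 0.0228
```

Request:
send_rows --moves '[0, 0, -3, 0, -20, 0, -4, 0, -45, 0, -4, 0, -70, 0, -4, 0, -95, 0, -4, 0, -120, 0, -4, 0, -130, 0, -4, 0, -130, 0, -4, 0]'

```text
clock: 5.0
tcp_pos: [0.6609, 0.2402, 0.0017]
orientation: [-0.298, -3.127, 0.001]
contact_force: [0.3, -0.1, -1.7]
grip_width: 0.0221
```

Run:
```python
from h import *
f=grab('wrist','w3.png');f=grab('top','t3.png');o=r.get_obs();print(yaw_y(),o['tcp_pos'],o['clock'],o['grip_width'],o['contact_force'])
cv2.imwrite('pics/c5.png',cv2.resize(f['img'][140:280,110:250],None,fx=4,fy=4,interpolation=cv2.INTER_CUBIC)[:,:,::-1])
```

```text
79.18093996042377 [0.65972209 0.24108803 0.00176186] 5.1 0.02304307089312773 [-0.4334993   0.10925337 -0.8749906 ]
```

View pics/w3.png

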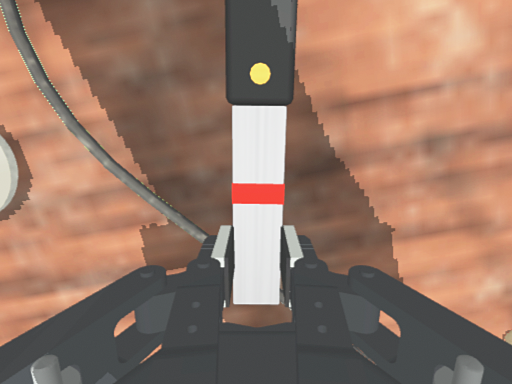

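View pics/c5.png

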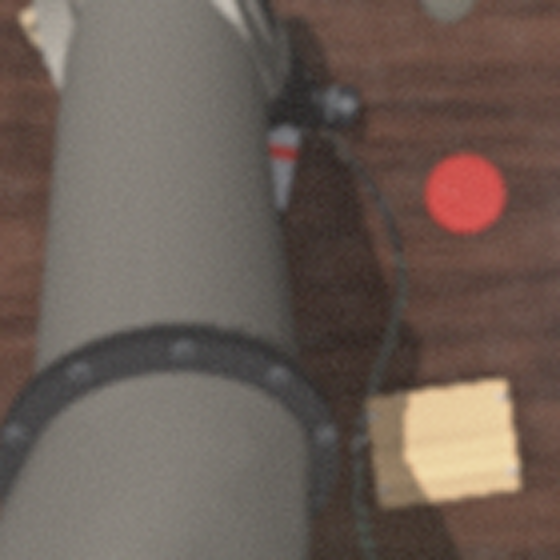

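Request:
send_rows --moves '[0, 0, 2, 0, 0, 0, 2, 0]'

```text
clock: 5.35
tcp_pos: [0.6603, 0.2413, 0.0004]
orientation: [-0.296, -3.127, -0.0]
contact_force: [-1.9, 0.5, 1.2]
grip_width: 0.0228
```

Request:
send_rows --moves '[0, 0, 0, 0, 0, 0, 0, 0, 0, 0, 0, 0, 0, 0, -20, 0, 0, 0, -60, 0, 40, 0, -60, 0, 95, 0, -60, 0, 95, 0, -60, 0]' --hand 0.45

```text
clock: 6.35
tcp_pos: [0.5634, 0.2605, 0.0612]
orientation: [-0.29, -3.125, -0.001]
contact_force: [0.5, 0.2, -0.2]
grip_width: 0.0467
```

Run:
```python
from h import *
f=grab('wrist','w4.png');o=r.get_obs();print(yaw_y(),o['tcp_pos'],o['clock'],o['grip_width'],o['contact_force'])
print(w2px(f,[*o['tcp_pos'][:2],.016]))
```

```text
79.28362428382378 [0.56647445 0.25973863 0.06168949] 6.4 0.04684623774611466 [0.83963727 0.45366734 1.00819365]
[259.14559654 218.70131737]
```

View pics/w4.png

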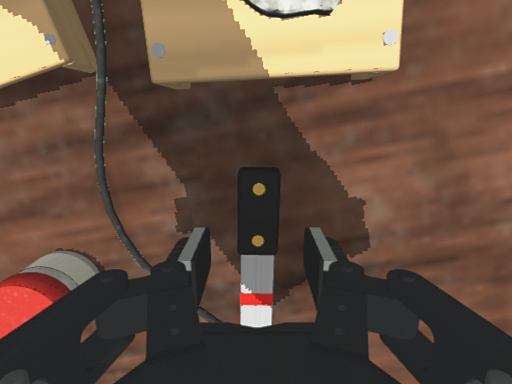

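The gauge lies free. The handle spans rows 168–255 and is centred on column 258. The grasp is about 5 mm off the handle's middle toward the blade, so I shift 4 mm and take it.

Request:
send_rows --moves '[4, 0, 30, 0, 4, 0, 55, 0, 4, 0, 59, 0, 4, 0, 59, 0]'

```text
clock: 6.9
tcp_pos: [0.5653, 0.2591, 0.0021]
orientation: [0.299, 3.126, 0.001]
contact_force: [-0.3, -0.5, -0.1]
grip_width: 0.0471
```

Request:
send_rows --moves '[0, 0, 0, 0, 0, 0, 0, 0, 0, 0, 0, 0, 0, 0, 0, 0]' --hand 1 --newtons 60

```text
clock: 7.4
tcp_pos: [0.5652, 0.2597, 0.0029]
orientation: [0.297, 3.125, 0.002]
contact_force: [0.0, -0.9, 6.8]
grip_width: 0.0265
```

Request:
send_rows --moves '[0, 0, -10, 0, 0, 0, -40, 0, 0, 0, -90, 0, 0, 0, -90, 0]'

```text
clock: 7.9
tcp_pos: [0.5666, 0.2605, 0.0959]
orientation: [0.297, 3.121, 0.007]
contact_force: [-0.2, -0.4, -1.9]
grip_width: 0.0263
```

Run:
```python
from h import *
f=grab('wrist','w5.png');o=r.get_obs();print(yaw_y(),o['tcp_pos'],o['clock'],o['grip_width'],o['contact_force'])
```

```text
79.14134950957167 [0.56496682 0.25991713 0.09352755] 7.95 0.026396591987976642 [ 1.05434019 -0.25524245 -1.4622339 ]
```

View pics/w5.png

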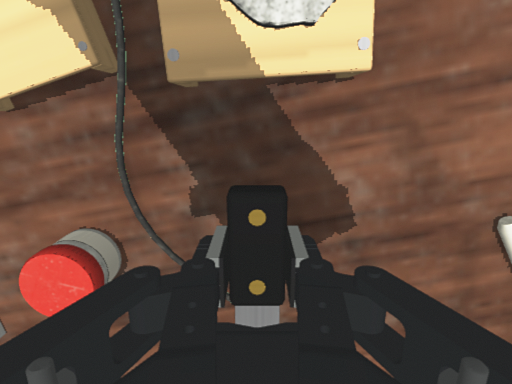

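Run:
```python
from h import *
y=np.radians(2.57);o=np.array([.4587,-.0491,0]);p=o+-.028*np.array([np.cos(y),np.sin(y),0]);p[2]=.09
print(p,to(p),yaw_y())
```

```text
[ 0.43072816 -0.05035552  0.09      ] [  73.4 -330.     2.4] 79.14134950957167
```

Request:
send_rows --moves '[25, -25, 0, 0, 50, -75, 0, -3, 70, -130, 0, -6, 73, -185, 0, -9, 73, -240, 0, -12, 73, -290, 0, -13.4, 73, -330, 0, -13.4, 73, -330, 2, -13.4]'

```text
clock: 8.95
tcp_pos: [0.4279, -0.0542, 0.0885]
orientation: [0.06, -3.138, 0.001]
contact_force: [-0.9, -0.3, -1.1]
grip_width: 0.0264
```

Request:
send_rows --moves '[0, 0, 0, 0, 0, 0, 0, 0]'

```text
clock: 9.2
tcp_pos: [0.4301, -0.0498, 0.089]
orientation: [0.073, -3.14, -0.001]
contact_force: [0.4, 0.1, -2.4]
grip_width: 0.0266
```

Run:
```python
from h import *
w=grab('wrist','w6.png');f=grab('top','t6.png');s=grab('scene','s6.png');o=r.get_obs();print(yaw_y(),o['tcp_pos'],o['clock'],o['grip_width'],o['contact_force'])
cv2.imwrite('pics/c6.png',cv2.resize(f['img'][150:260,235:345],None,fx=5,fy=5,interpolation=cv2.INTER_CUBIC)[:,:,::-1])
cv2.imwrite('pics/c6s.png',cv2.resize(s['img'][150:260,190:340],None,fx=5,fy=5,interpolation=cv2.INTER_CUBIC)[:,:,::-1])
```

```text
92.64615520921475 [ 0.43018338 -0.05012325  0.0891925 ] 9.35 0.026570972152022938 [-0.13458158  0.15461078 -0.49305912]
```

View pics/w6.png

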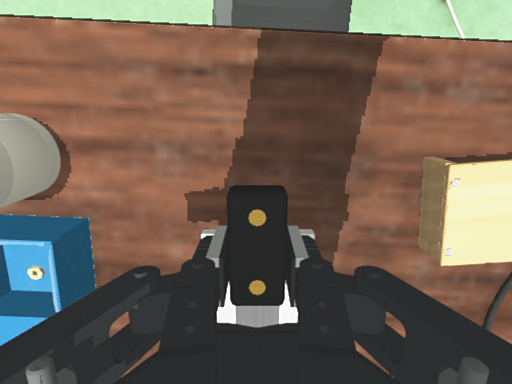

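View pics/c6.png

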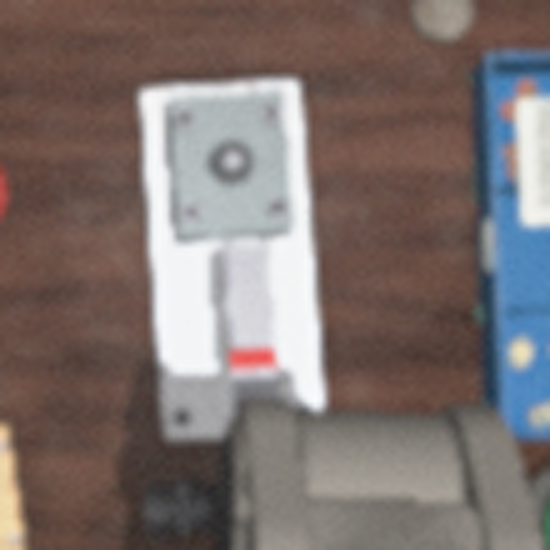

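View pics/c6s.png

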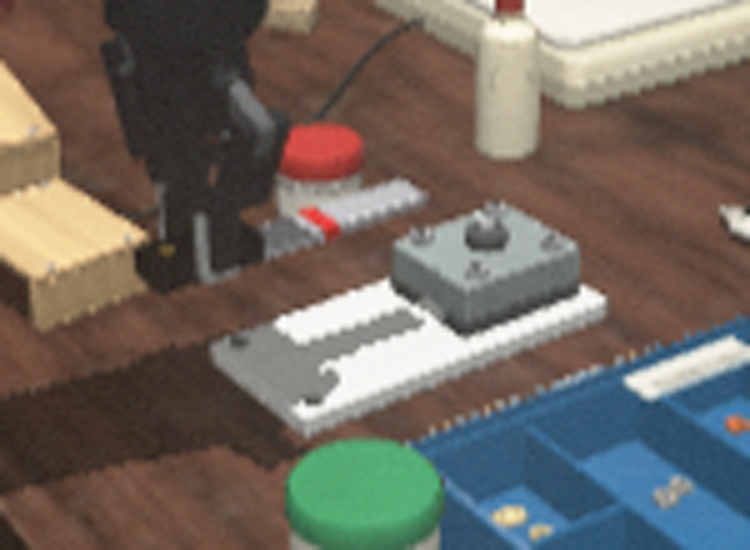

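Run:
```python
from h import *
f=load('t6');s=load('s6')
c=lambda u,v,z:px2w(f,(u+.5)/5+234.5,(v+.5)/5+149.5,z).round(4)
for z in(.0925,):
  for n,p in dict(tipL=(226,248),tipR=(270,244),bfL=(229,350),bfR=(273,347),bnL=(231,369),bnR=(275,365)).items(): print(n,c(*p,z))
fx=[c(*p,.012) for p in [(139,90),(300,79),(326,410),(163,441)]]
print(fx)
# axis-predicted
y=np.radians(2.57);O=np.array([.4587,-.0491,0]);ex=np.array([np.cos(y),np.sin(y),0]);
tip=np.array([.43018,-.0501,.0925])+.13*ex
for nm,p in (('tip',tip),('band',tip-.06*ex)): 
  print(nm,(w2px(f,p)-[234.5,149.5])*5,(w2px(s,p)-[189.5,149.5])*5)
print('mouth',(w2px(f,O+.11*ex+[0,0,.012])-[234.5,149.5])*5,(w2px(s,O+.11*ex+[0,0,.012])-[189.5,149.5])*5)
```

```text
tipL [ 0.5581 -0.0341  0.0925]
tipR [ 0.5597 -0.0572  0.0925]
bfL [ 0.5048 -0.0342  0.0925]
bfR [ 0.5059 -0.0571  0.0925]
bnL [ 0.4949 -0.0349  0.0925]
bnR [ 0.4965 -0.0579  0.0925]
[array([0.6568, 0.0064, 0.012 ]), array([ 0.6614, -0.086 ,  0.012 ]), array([ 0.4724, -0.0947,  0.012 ]), array([ 0.457 , -0.0025,  0.012 ])]
tip [245.84411839 244.35658027] [417.09560563 189.70218052]
band [254.34072567 359.02088565] [321.73421184 221.62426764]
mouth [232.08351506 242.24656767] [429.94607965 319.15399533]
```

Request:
send_rows --moves '[0, 0, 35, 0, 0, 0, 65, 0, 0, 0, 70, 0, 0, 0, 70, 0, 0, 0, 70, 0]'

```text
clock: 9.98
tcp_pos: [0.4309, -0.051, 0.0203]
orientation: [-0.07, 3.139, 0.0]
contact_force: [-0.6, -0.0, -1.9]
grip_width: 0.0266
```

Run:
```python
from h import *
f=grab('top','t7.png');s=grab('scene','s7.png');o=r.get_obs();print(yaw_y(),o['tcp_pos'],o['clock'],o['grip_width'],o['contact_force'])
cv2.imwrite('pics/c7.png',cv2.resize(f['img'][180:235,255:310],None,fx=10,fy=10,interpolation=cv2.INTER_CUBIC)[:,:,::-1])
cv2.imwrite('pics/c7s.png',cv2.resize(s['img'][180:245,220:320],None,fx=8,fy=8,interpolation=cv2.INTER_CUBIC)[:,:,::-1])
```

```text
92.5415315878439 [ 0.43077855 -0.05100349  0.02017352] 10.075 0.02650322515533344 [-1.19068683 -0.09257399 -1.56201561]
```

View pics/c7.png

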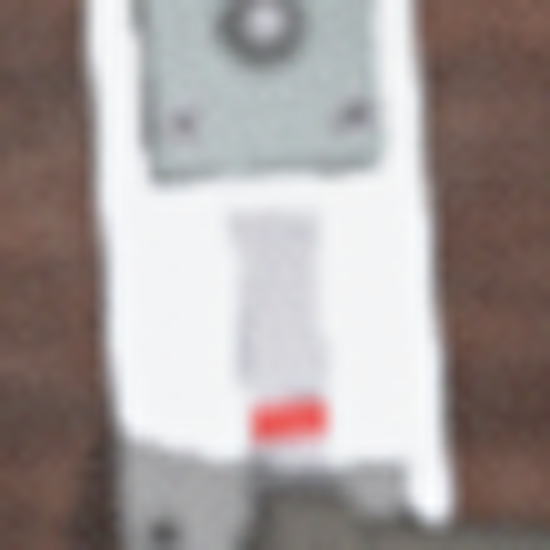

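View pics/c7s.png

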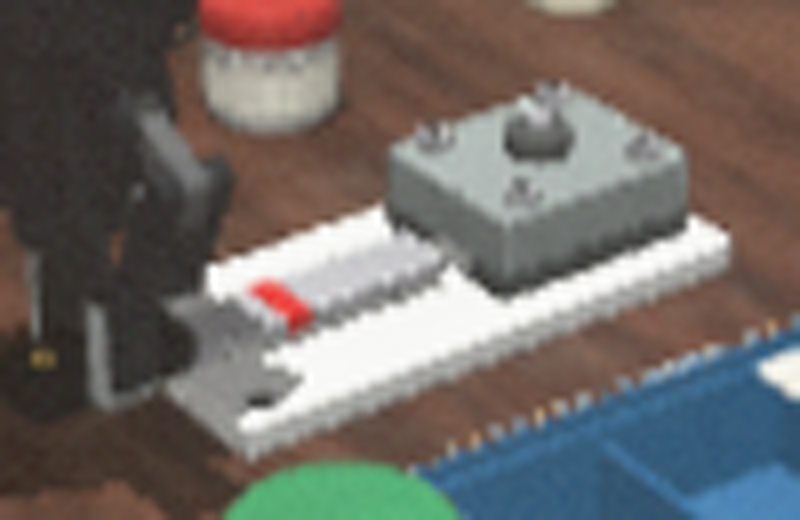

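Run:
```python
from h import *
f=load('t7')
c=lambda u,v,z:px2w(f,(u+.5)/10+254.5,(v+.5)/10+179.5,z)
y=np.radians(2.57);O=np.array([.4587,-.0493,0]);R=np.array([[np.cos(y),np.sin(y),0],[-np.sin(y),np.cos(y),0],[0,0,1]])
F=lambda p:((R@(p-O))*1000).round(1)
for z in(.04,.045,.05): print(z,F(c(152,180,z)),F(c(381,167,z)))
z=.023
for n,p in dict(tipR=(317,210),bfL=(251,404),bfR=(326,397),bnL=(254,444),bnR=(328,437)).items(): print(n,F(c(*p,z)))
for n,p in dict(L1=(88,20),L2=(112,360),R1=(412,20),R2=(437,360)).items(): print(n,F(c(*p,.012)))
print(F(r.get_obs()['tcp_pos']))
```

```text
0.04 [110.7  33.5  40. ] [110.2 -29.9  40. ]
0.045 [110.2  33.8  45. ] [109.7 -29.3  45. ]
0.05 [109.8  34.1  50. ] [109.3 -28.7  50. ]
tipR [100.8 -13.2  23. ]
bfL [47.7  9.2 23. ]
bfR [ 48.3 -11.8  23. ]
bnL [36.6  9.2 23. ]
bnR [ 37.2 -11.5  23. ]
L1 [160.1  46.8  12. ]
L2 [63.  46.6 12. ]
R1 [154.1 -45.5  12. ]
R2 [ 57.  -45.1  12. ]
[-28.   -0.4  20.2]
```

Request:
send_rows --moves '[0, 1.3, 2, 0, 0, 1.3, 4, 0, 0, 1.3, 4, 0, -5, 1.3, 4, 0, -10, 1.3, 4, 0, -15, 1.3, 4, 0, -20, 1.3, 4, 0, -20, 1.3, 4, 0]'

```text
clock: 11.08
tcp_pos: [0.4505, -0.0488, 0.0153]
orientation: [-0.07, 3.14, -0.0]
contact_force: [-0.5, 0.3, -2.2]
grip_width: 0.0263
```

Run:
```python
from h import *
f=grab('top','t8.png');s=grab('scene','s8.png');o=r.get_obs();print(yaw_y(),o['tcp_pos'],o['clock'],o['grip_width'],o['contact_force'],o['moment'])
cv2.imwrite('pics/c8.png',cv2.resize(f['img'][180:235,255:310],None,fx=10,fy=10,interpolation=cv2.INTER_CUBIC)[:,:,::-1])
cv2.imwrite('pics/c8s.png',cv2.resize(s['img'][180:245,220:320],None,fx=8,fy=8,interpolation=cv2.INTER_CUBIC)[:,:,::-1])
```

```text
92.5395748815131 [ 0.44983995 -0.04887675  0.01523142] 11.175 0.026633757250894605 [ 0.5561107  -1.21196025 -0.78899663] [0.02236648 0.02199176 0.02311988]
```

View pics/c8.png

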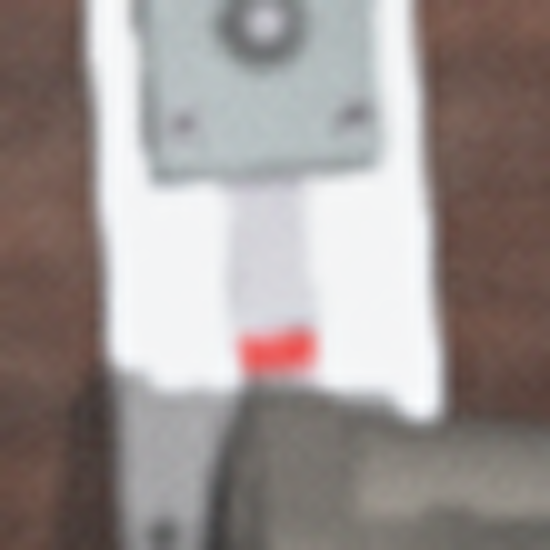

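View pics/c8s.png

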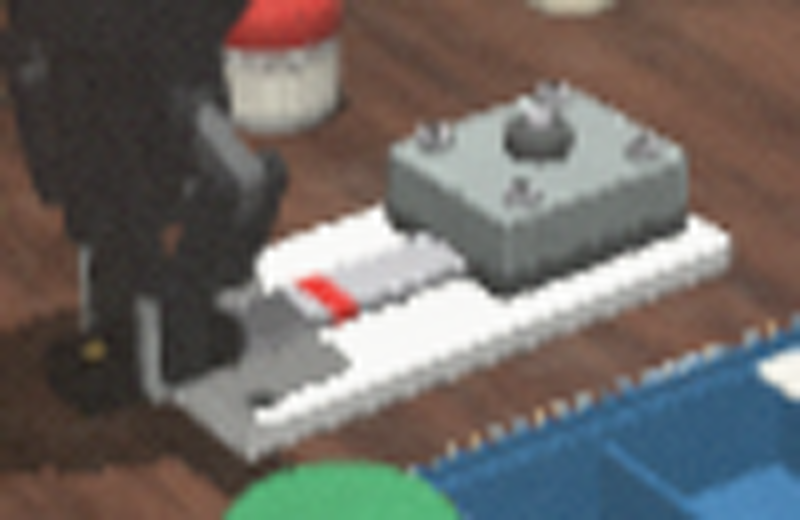

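Request:
send_rows --moves '[-5, 0, 0, 0, -10, 0, 0, 0, -15, 0, 0, 0, -20, 0, 0, 0, -25, 0, 0, 0, -25, 0, 0, 0]'

```text
clock: 11.92
tcp_pos: [0.4754, -0.0477, 0.0153]
orientation: [-0.07, 3.14, -0.0]
contact_force: [-0.2, -0.6, -2.1]
grip_width: 0.0264
```

Run:
```python
from h import *
f=grab('top','t9.png');s=grab('scene','s9.png');o=r.get_obs();print(yaw_y(),o['tcp_pos'],o['clock'],o['grip_width'],o['contact_force'],o['moment'])
cv2.imwrite('pics/c9.png',cv2.resize(f['img'][180:235,255:310],None,fx=10,fy=10,interpolation=cv2.INTER_CUBIC)[:,:,::-1])
c=lambda u,v,z:px2w(f,(u+.5)/10+254.5,(v+.5)/10+179.5,z)
y=np.radians(2.57);O=np.array([.4587,-.0493,0]);R=np.array([[np.cos(y),np.sin(y),0],[-np.sin(y),np.cos(y),0],[0,0,1]])
print(R@(o['tcp_pos']-O))
cv2.imwrite('pics/c9s.png',cv2.resize(s['img'][180:245,220:320],None,fx=8,fy=8,interpolation=cv2.INTER_CUBIC)[:,:,::-1])
```

```text
92.54166668375315 [ 0.47479967 -0.04775182  0.0152331 ] 12.025 0.02637287089272663 [-0.10662138 -0.19969606 -1.06625432] [-0.00759531  0.02338222  0.02101171]
[0.0161529  0.00082471 0.0152331 ]
```

View pics/c9.png

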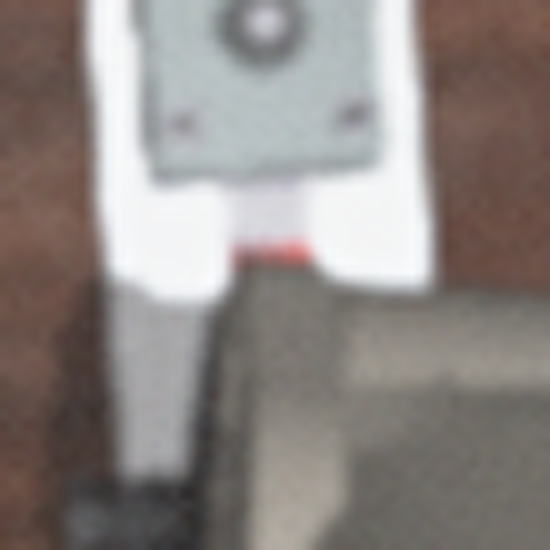

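View pics/c9s.png

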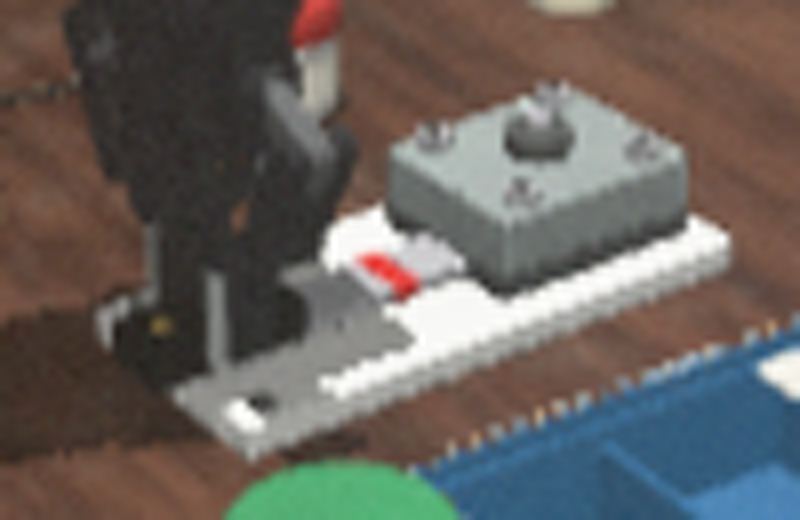

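Run:
```python
from h import *
f=load('t9')
c=lambda u,v,z:px2w(f,(u+.5)/10+254.5,(v+.5)/10+179.5,z)
y=np.radians(2.57);O=np.array([.4587,-.0493,0]);R=np.array([[np.cos(y),np.sin(y),0],[-np.sin(y),np.cos(y),0],[0,0,1]])
F=lambda p:(R@(p-O)*1000).round(1)
print('band far edge',F(c(233,250,.0185)),F(c(308,243,.0185)));g=load('t8');f=g
print('t8 band far',F(c(238,336,.0185)),F(c(312,329,.0185)),'near',F(c(243,374,.0185)),F(c(316,367,.0185)))
print('jaw front',F(c(156,180,.045)),F(c(266,176,.045)),F(c(378,166,.045)), 'jaw left bottom edge',F(c(150,160,.012)))
s=load('s9');cs=lambda u,v,z:px2w(s,(u+.5)/8+219.5,(v+.5)/8+179.5,z)
for n,p in dict(fL=(378,254),fR=(418,284),nL=(357,262),nR=(397,298)).items(): print('scene band',n,F(cs(*p,.0185)))
print('jaw front bottom',F(cs(503,292,.012)),F(cs(388,213,.012)),F(cs(503,292,.012)))
```

```text
band far edge [91.4 10.8 18.5] [ 92.  -10.5  18.5]
t8 band far [67.1 11.1 18.5] [67.7 -9.8 18.5] near [56.4 10.5 18.5] [ 57.  -10.1  18.5]
jaw front [110.2  32.7  45. ] [109.3   2.4  45. ] [110.1 -28.5  45. ] jaw left bottom edge [118.9  31.9  12. ]
scene band fL [91.  13.8 18.5]
scene band fR [ 90.  -10.   18.5]
scene band nL [82.2 13.7 18.5]
scene band nR [ 79.  -13.2  18.5]
jaw front bottom [116.1 -22.2  12. ] [117.3  43.9  12. ] [116.1 -22.2  12. ]
```

Request:
send_rows --moves '[-6, 0, 0, 0, -12, 0, 0, 0, -18, 0, 0, 0, -23, 0, 0, 0, -23, 0, 0, 0]'

```text
clock: 12.65
tcp_pos: [0.4984, -0.0467, 0.0153]
orientation: [-0.07, 3.14, -0.0]
contact_force: [-0.1, -0.2, -2.5]
grip_width: 0.0263
```

Run:
```python
from h import *
f=grab('top','t10.png');s=grab('scene','s10.png');w=grab('wrist','w10.png');o=r.get_obs();print(yaw_y(),o['tcp_pos'],o['clock'],o['grip_width'],o['contact_force'],o['moment'])
a=cv2.resize(f['img'][180:235,255:310],None,fx=7,fy=7,interpolation=cv2.INTER_CUBIC)
b=cv2.resize(s['img'][195:225,255:295],None,fx=10,fy=10,interpolation=cv2.INTER_CUBIC)
b=cv2.copyMakeBorder(b,0,385-300,0,0,0)
cv2.imwrite('pics/c10.png',np.hstack([a,b])[:,:,::-1])
```

```text
92.5348035091437 [ 0.497651   -0.04677664  0.0152152 ] 12.8 0.026286686482048748 [ 0.42745248 -0.72670169 -1.62331398] [-0.06454656 -0.03879142 -0.03773007]
```

View pics/c10.png

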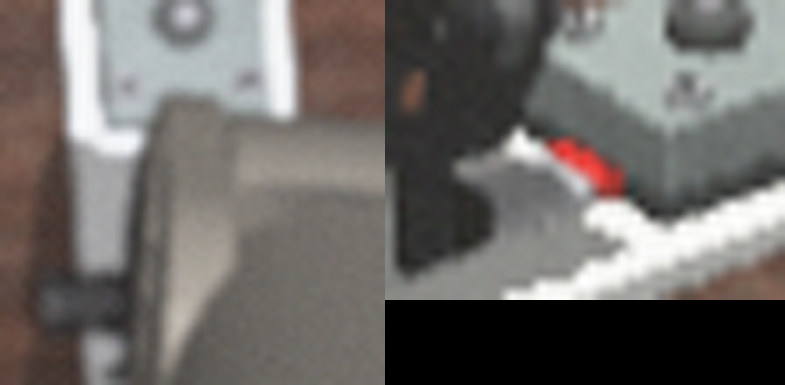

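View pics/w10.png

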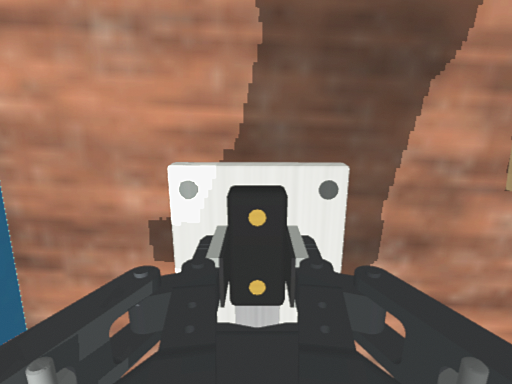

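Run:
```python
from h import *
w=load('w10');s=load('s10')
y=np.radians(2.57);O=np.array([.4587,-.0493,0]);R=np.array([[np.cos(y),np.sin(y),0],[-np.sin(y),np.cos(y),0],[0,0,1]])
F=lambda p:(R@(p-O)*1000).round(1)
print('plate edge',F(px2w(w,168,163,.012)),F(px2w(w,349,163,.012)))
print('handle rear top',F(px2w(w,257,185,.028)),'front',F(px2w(w,257,305,.028)))
c=lambda u,v:((u+.5)/10+254.5,(v+.5)/10+194.5)
for p in[(165,138),(238,192),(165+20,160),(148-0,145),(205,196)]: print(p,F(px2w(s,*c(p[0],p[1]),.018)))
# project blade points & jaw bottom front edge
Rt=R.T
for nm,q in dict(bandnearR=(105,-12,18),bandnearL=(105,12,18),jawR=(110,-15,21),jawL=(110,15,21),jawRend=(110,-33,12),farR=(115,-12,18)).items():
  uv=w2px(s,O+Rt@(np.array(q)/1000));print(nm,((uv-[254.5,194.5])*10).round(0))
```

```text
plate edge [ -2.4 -43.9  12. ] [-2.3 44.3 12. ]
handle rear top [ 4.7 -0.6 28. ] front [65.9 -0.6 28. ]
(165, 138) [110.4  20.7  18. ]
(238, 192) [108.5 -14.2  18. ]
(185, 160) [107.5   7.8  18. ]
(148, 145) [104.3  20.3  18. ]
(205, 196) [100.2 -10.7  18. ]
bandnearR [223. 193.]
bandnearL [169. 157.]
jawR [245. 182.]
jawL [177. 138.]
jawRend [286. 240.]
farR [253. 182.]
```

Request:
send_rows --moves '[-2, 0, 0, 0, -2, 0, 1, 0, -2, 0, 2, 0, -2, 0, 2, 0]'

```text
clock: 13.3
tcp_pos: [0.5002, -0.0466, 0.0148]
orientation: [-0.069, 3.14, 0.001]
contact_force: [-5.0, 1.2, 19.6]
grip_width: 0.0262
```

Request:
send_rows --moves '[0, 0, 0, 0, 0, 0, 0, 0, 0, 0, 0, 0, 0, 0, -4, 0, 0, 0, -20, 0, 0, 0, -60, 0, 0, 0, -110, 0, 0, 0, -110, 0]' --hand 0.45

```text
clock: 14.3
tcp_pos: [0.5029, -0.0468, 0.1278]
orientation: [-0.069, 3.132, 0.001]
contact_force: [-0.0, -0.8, -0.8]
grip_width: 0.047
```

Run:
```python
from h import *
f=grab('top','t11.png');s=grab('scene','s11.png');w=grab('wrist','w11.png');o=r.get_obs();print(yaw_y(),o['tcp_pos'],o['clock'],o['grip_width'],o['contact_force'])
b=cv2.resize(s['img'][185:235,235:300],None,fx=12,fy=12,interpolation=cv2.INTER_CUBIC)
cv2.imwrite('pics/c11.png',b[:,:,::-1])
```

```text
92.55021721064458 [ 0.49941555 -0.04653189  0.12325045] 14.45 0.046824400895049696 [-0.67053621 -0.13198017 -0.31832884]
```

View pics/c11.png

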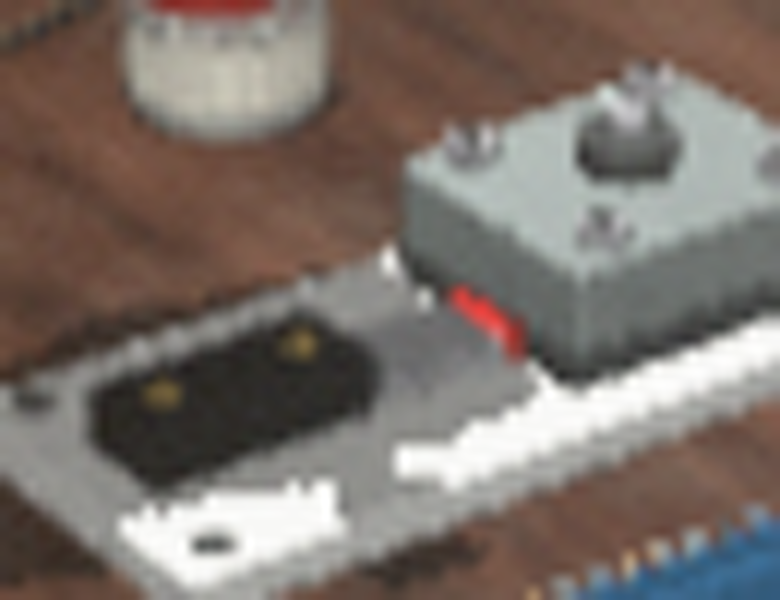

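View pics/w11.png

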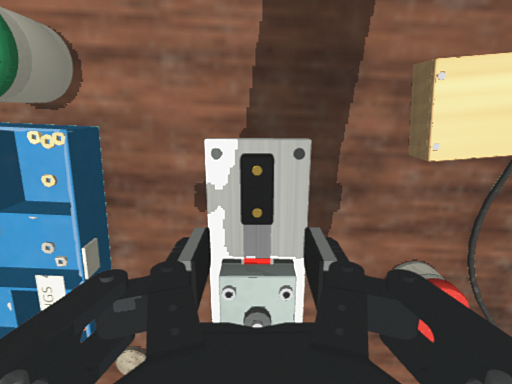

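Run:
```python
from h import *
w=load('w11')
cv2.imwrite('pics/c12.png',cv2.resize(w['img'][130:290,195:325],None,fx=4.5,fy=4.5,interpolation=cv2.INTER_CUBIC)[:590,:,::-1])
cv2.imwrite('pics/c13.png',cv2.resize(w['img'][245:285,220:295],None,fx=10,fy=10,interpolation=cv2.INTER_CUBIC)[:,:,::-1])
```

```text
(no output)
```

View pics/c12.png

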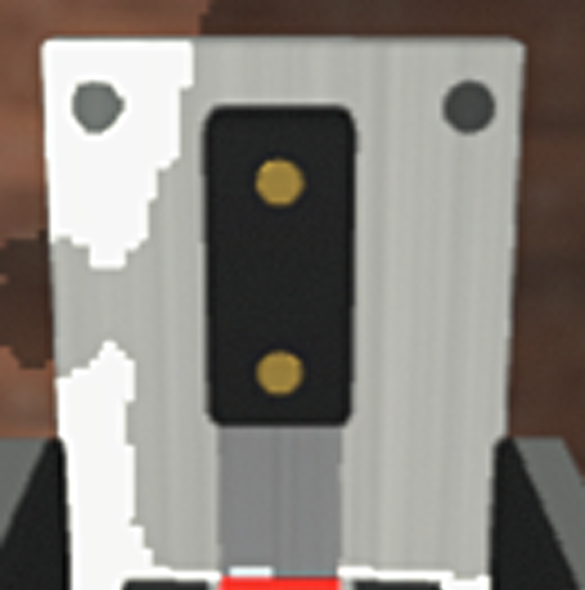

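View pics/c13.png

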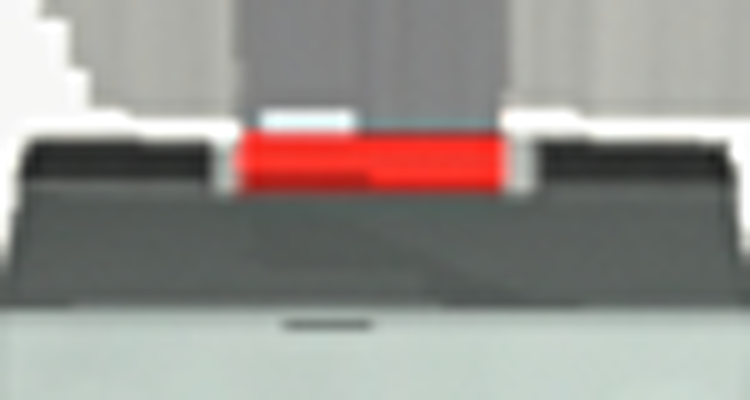

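Run:
```python
from h import *
w=load('w11')
y=np.radians(2.57);O=np.array([.4587,-.0493,0]);R=np.array([[np.cos(y),np.sin(y),0],[-np.sin(y),np.cos(y),0],[0,0,1]])
F=lambda p:(R@(p-O)*1000).round(1)
c=lambda u,v,z:F(px2w(w,(u+.5)/10+219.5,(v+.5)/10+244.5,z))
d=lambda u,v,z:F(px2w(w,(u+.5)/4.5+194.5,(v+.5)/4.5+129.5,z))
print('band near',c(373,132,.018),'blade edges',c(238,150,.018),c(507,150,.018))
print('jaw low edge z21',c(373,191,.021),c(120,183,.021),'cheek foot z12',c(120,139,.012),c(640,142,.012), 'gap edges',c(213,150,.012),c(540,150,.012))
print('plate edge',d(280,38,.012),'handle rear',d(280,106,.028),'front',d(280,424,.028))
```

```text
band near [105.2  -0.6  18. ] blade edges [107.  -12.9  18. ] [107.   11.6  18. ]
jaw low edge z21 [109.5  -0.6  21. ] [108.6 -23.4  21. ] cheek foot z12 [109.  -24.1  12. ] [109.4  24.2  12. ] gap edges [110.2 -15.5  12. ] [110.2  15.   12. ]
plate edge [-1.8 -0.5 12. ] handle rear [ 8.6 -0.5 28. ] front [68.3 -0.6 28. ]
```

Run:
```python
from h import *
a=load('s11')['img'];b=load('scene0')['img']
for n,(x0,y0,x1,y1) in dict(rubber=(165,158,195,180),tin=(240,172,266,198),bottle=(280,135,302,184),talc=(244,235,284,288)).items():
    t=b[y0:y1,x0:x1];m=cv2.matchTemplate(a[y0-8:y1+8,x0-8:x1+8],t,cv2.TM_CCOEFF_NORMED);_,v,_,p=cv2.minMaxLoc(m);print(n,round(v,3),p[0]-8,p[1]-8)
print(r.get_obs()['clock'],r.hand_in())
```

```text
rubber 0.999 0 0
tin 0.827 0 0
bottle 0.998 0 0
talc 0.998 0 0
the job is handed in; nothing more can be done
14.45 None
```

I drew the gauge out by its blade from under the larger riser and put it down clear on the worktop. I then took it again by its handle, laid it on the base plate and slid the blade into the gap. After that I released it, moved the gripper up clear and handed the job in at 14.45 s.

**Last checks (wrist picture after release):**
- **Depth:** the tip stands about 60 to 61 mm past the jaw's front edge, so the edge is near the middle of the red band (55 to 65 mm allowed).
- **Alignment:** the blade is within about 0.5 mm of the gap's centre and in line with it.
- **Flatness:** I lowered the gauge until it pressed on the plate before letting go. I did not measure its tilt separately.
- **Bystanders:** compared with the first scene picture, the bottle, both pots and the rubber piece show no pixel shift. The tin matched less closely (0.83 against 0.998 or better for the others); it was probably shadowed or partly hidden by the arm.

**Where measurements disagreed:**
- **Blade grip:** my first grip on the blade was about 3 mm high, so I reopened, went lower and gripped again before pulling.
- **Insertion depth:** while I was inserting, the top camera read about 2 mm deeper than the wrist and scene cameras. I advanced 2 mm, and the closing wrist picture settled it.

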